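Put the mixed-up station things back on their mats

TASK

The things on this assembly station stand on each other's mats: put the bottle with the red nozzle on the red mat, the yellow screw box on the yellow mat, the black funnel holder on the blue mat and the grey tray of pins on the white mat, each upright and centred to within about a centimetre. The black mat is a spare to park something on while you swap; only one thing fits on a mat at a time. Do not tip anything over and leave the roll of brown tape where it is.

Things in the scene. Friction and masses are not known exactly. Their poses are not given: they have to be found in the camera images.
- bottle_center (a point): white dispensing bottle with a red needle nozzle, standing upright; round body 44 mm in diameter and 88 mm high, above it the slim red nozzle up to 140 mm. The point lies on its axis, 44 mm above its underside; z is up along the axis. Grasp the body below 80 mm. It starts on a mat that is not its own; it belongs on the red mat.
- screw_box_center (a point): yellow screw box with a closed clear lid (fixed shut), 68 mm along its x, 98 mm along its y, 36 mm high; grasp across the 68 mm (fingers close along its x). The point is its centre, 18 mm above its underside; z is up. It starts on a wrong mat; it belongs on the yellow mat.
- holder_center (a point): black funnel-shaped screwdriver holder, 75 mm high: round foot 60 mm in diameter, body up to 52 mm wide to 45 mm height, above that a round neck about 37 mm in diameter from 47 to 75 mm height, open at the top; a small fin stands out on its +y side below the neck. The point lies on the axis of foot and neck, 37.5 mm above its underside; z is up. Grasp the neck across x, about 60 mm above the underside. It starts on a wrong mat; it belongs on the blue mat.
- pin_tray_center (a point): shallow open grey plastic tray with metal pins lying in it (fixed), 55 mm along its x, 86 mm along its y, 16 mm high; grasp across the 55 mm (fingers close along its x), near the mat. The point is its centre, 8 mm above its underside; z is up. It starts on a wrong mat; it belongs on the white mat.
- mat_red_top (a point): red round mat, a plastic disc 120 mm across and 5 mm thick, fixed on the bench; the bottle belongs here. The point is the centre of its top face, 5 mm above the bench; z is up.
- mat_yellow_top (a point): yellow round mat, a plastic disc 120 mm across and 5 mm thick, fixed on the bench; the screw box belongs here. The point is the centre of its top face, 5 mm above the bench; z is up.
- mat_blue_top (a point): blue round mat, a plastic disc 120 mm across and 5 mm thick, fixed on the bench; the black funnel holder belongs here. The point is the centre of its top face, 5 mm above the bench; z is up.
- mat_white_top (a point): white round mat, a plastic disc 120 mm across and 5 mm thick, fixed on the bench; the grey pin tray belongs here. The point is the centre of its top face, 5 mm above the bench; z is up.
- mat_black_top (a point): black round mat, a plastic disc 120 mm across and 5 mm thick, fixed on the bench; the spare mat: empty at the start, free for parking one thing. Behind the mats, straight ahead of the robot, stands a drawer cabinet 200 mm high and 290 mm wide, its front some 0.75 m from the robot: carry things in front of it, not in a wide arc through it. The point is the centre of its top face, 5 mm above the bench; z is up.
- tape_center (a point): roll of brown tape, an open ring 90 mm in outer diameter and 24 mm high, lying flat and loose on the bench to the left of the mats; not to be disturbed. The point lies at its centre, 12 mm above the bench; z is up.
Mind the look-alikes: they are no part of the job. Leave any green or turquoise look-alike of the part that bears holder_center alone.

How it is judged:
By the outcome, as a careful person would: the job done as asked, in the order asked, and still so for the second after the job is handed in, with the robot touching nothing.
It also fails if it takes over 147 s, if anything falls off the work surface, if the arm or the gripper's body presses on something with over 40 N, if the wrist force passes 120 N, or if a joint passes its speed limit or range.

ROBOT

A 7-joint arm with a two-finger parallel gripper is mounted at the origin on a cart in front of the work surface, level with it; the furniture and walls round the work are solid. World frame = base frame: x ahead of the robot, y to its left, z up, the work surface at z = 0. Lengths are in m, angles in rad, forces in N, time in s.
With the tool pointing down it reaches from about 0.425 to 0.825 m from the base axis. Payload 3.6 kg.
Tool frame: the origin (TCP) lies where the fingers leave the gripper's body, on its centre line; the fingertips stand 73 mm ahead of it and the grasp point (between the pads) lies 54 mm ahead of it; x points along the fingers, y is the direction in which the jaws open and shut, and the axes are right-handed (so a half turn about x gives the same grasp; the last joint's range is limited). The gripper opens to 85 mm and grips with 20 to 120 N. Pads are 22 mm wide; open, the fingers measure 114 mm over their backs; the gripper's body (76 mm by 85 mm) begins 54 mm behind the grasp point. The pads swing forward as they close: fully open they stand 13 mm farther back than shut.
Start: joints at [1.159, 0.615, -0.013, 1.423, 0.008, 1.103, -0.04], TCP at [0.244, -0.602, 0.304] pointing down, gripper open.
Joint ranges: [-3.12, 3.12], [-0.3, 2.06], [-1.34, 1.32], [0.26, 2.42], [-1.36, 4.5], [0.01, 1.98], [-2.84, 2.84]. Speed limits (rad/s): [2.79, 2.79, 3.14, 3.14, 3.14, 3.14, 3.14].

INTERFACE

Orientations are given as a unit quaternion [x, y, z, w].
In Python, from station import arm, snapshot, camera_info, ticket gives the robot as it stands. Calls block until the motion is done:
- arm.movep(position, orientation): joint-space move of the TCP to a pose.
- arm.line_to(position, velocity=0.15, ori=None): straight line of the TCP; ori=None keeps the orientation; velocity is the mean speed in m/s.
- arm.move_j(angles): joint-space move.
- arm.move_gripper(opening, effort=None): opening from 0.0 (shut) to 1.0 (fully open); effort is the grip in N (None keeps the last); returns when the fingers have stopped.
- arm.pause(seconds).
- arm.ik(position, orientation): joint angles nearest the present ones, or None.
- snapshot(name): name is "scene" or "top" or "wrist"; returns the picture (400x640x3 uint8, blue, green, red); there is no depth.
- camera_info(name): a dict with "fx", "fy", "cx", "cy" (pixels), "R" (3x3) and "t" (3): a world point X has camera coordinates R X + t; the wrist camera has in their place "T_tool_cam" (4x4, takes a point from camera to tool coordinates, whose origin is the TCP and whose axes are the tool frame's). Camera axes: x right, y down, z forward; pixel columns grow to the right and rows downward; lengths in m; the calibration is good to about 2 mm. The wrist camera is an equidistant fisheye: a pixel r from the principal point sees the ray r / f radians off the axis. A picture is of the moment at which its call begins: read the wrist's pose just before it. camera_info takes no time and is no camera call.
A pose or a line that the arm cannot do raises arm.MotionError and nothing moves.
- ticket.finish_job(): hands the job in, once; it reports no verdict.
Readings, each from a call of its own:
- arm.read_time(): time.
- arm.read_joint_positions(): joint angles.
- arm.read_dq(): joint speeds.
- arm.read_effort(): joint torques, N m.
- arm.read_tool_pos(): TCP position.
- arm.read_eef_rot(): TCP orientation.
- arm.read_ft_force(): force on the tool from outside, world axes, zero at the start.
- arm.read_wrist_torque(): the same for the moment, N m.
- arm.read_opening(): opening from 0.0 (shut) to 1.0 (fully open).
Only numpy, scipy, OpenCV 4.12 (cv2) and the standard library are available. Lean on these libraries where they do the work, as an engineer would, in place of code of your own. Each camera call takes 0.05 s, during which the arm holds its last target. There are 200 camera calls.

## Working session

There is one attempt and no reset: what is moved stays moved. The work goes in short steps, each a Python script; the robot and the scene stay as the last script left them, time stands still between calls to the robot, and variables do not carry over. Pictures are saved under pics/ and viewed, about 12 in all and at most 16, crops included, and the job is handed in when it is done.

```bash
mkdir -p pics
python3 - <<'E'
from station import *
import cv2
for n in("scene","top"):
    cv2.imwrite(f"pics/{n}0.png",snapshot(n)); print(n,camera_info(n))
print(camera_info("wrist")); print(arm.read_time(),arm.read_eef_rot())
E
```

```text
scene {'fx': 408.2007297945348, 'fy': 408.2007297945348, 'cx': 311.6649000731824, 'cy': 191.49086346382455, 'R': array([[-0.5612815 , -0.82721762,  0.0259633 ],
       [-0.41733459,  0.25579964, -0.87200825],
       [ 0.71469918, -0.50027748, -0.48880213]]), 't': array([0.34708271, 0.23919707, 0.82782437])}
top {'fx': 365.75336794604226, 'fy': 365.75336794604226, 'cx': 314.33909225996234, 'cy': 202.27935775704603, 'R': array([[-0.00419077, -0.99996204, -0.00763882],
       [-0.99812892,  0.00464882, -0.06096757],
       [ 0.06100077,  0.00736902, -0.99811052]]), 't': array([0.09022035, 0.51161388, 0.99666688])}
{'fx': 309.70691628693146, 'fy': 309.70691628693146, 'cx': 316.6395974550718, 'cy': 203.25574270156267, 'T_tool_cam': array([[-7.20662851e-04, -2.74265925e-01,  9.61653619e-01,
        -6.87290147e-02],
       [ 9.99999608e-01, -6.92717647e-04,  5.51834581e-04,
        -2.88990180e-04],
       [ 5.14805010e-04,  9.61653640e-01,  2.74266317e-01,
        -7.05838546e-02],
       [ 0.00000000e+00,  0.00000000e+00,  0.00000000e+00,
         1.00000000e+00]])}
0.1 [-0.69390183 -0.13602839  0.69421177 -0.13441187]
```

View pics/top0.png

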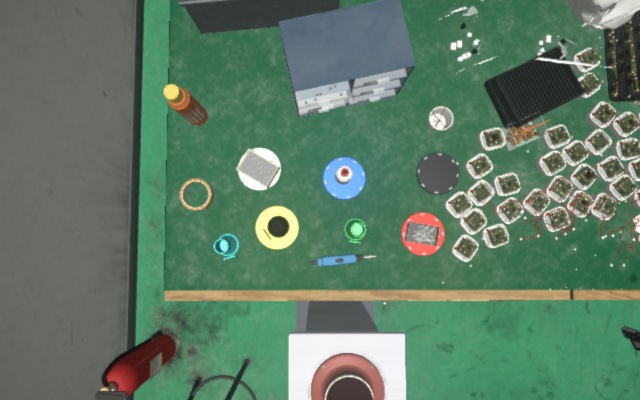

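View pics/scene0.png

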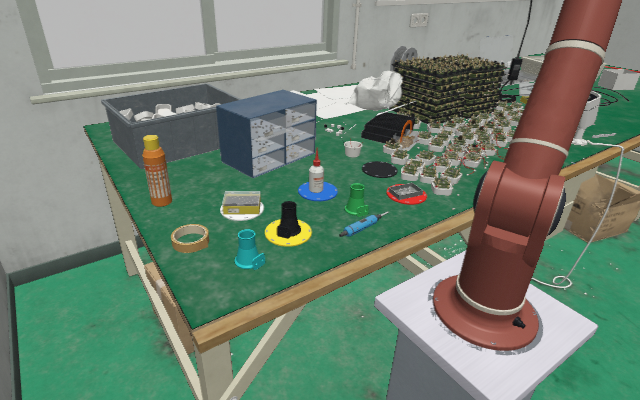

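The bottle stands on blue (344,176), the tray on red (423,234), the box on white (259,169) and the black holder on yellow (278,227). Black (438,173) is empty. Holder candidates are the turquoise one (227,244), the green one (356,230) and the black one (278,227). Only the black one fits, and it stands on a mat. I'll confirm this in an enlarged crop.

```bash
cat > h.py <<'E'
from station import *
import cv2, numpy as np
from scipy.spatial.transform import Rotation as Ro
def pix2w(u,v,z,n="top"):
    c=camera_info(n); d=c["R"].T@np.array([(u-c["cx"])/c["fx"],(v-c["cy"])/c["fy"],1]); o=-c["R"].T@c["t"]
    return o+d*(z-o[2])/d[2]
E
python3 - <<'E'
from h import *
im=cv2.imread("pics/top0.png"); t=[]
for n,(u,v) in dict(blue=(344,178),red=(423,234),white=(259,169),yellow=(278,227)).items():
    c=im[v-24:v+24,u-32:u+32]; c=cv2.resize(c,None,fx=6,fy=6,interpolation=cv2.INTER_CUBIC)
    for k in range(0,64,10): cv2.putText(c,str(u-32+k),(k*6,8),0,.3,(255,255,255)); cv2.line(c,(k*6+3,10),(k*6+3,16),(255,255,255))
    for k in range(4,48,10): cv2.putText(c,str(v-24+k),(0,k*6+6),0,.3,(255,255,255)); cv2.line(c,(20,k*6+3),(26,k*6+3),(255,255,255))
    t.append(c)
cv2.imwrite("pics/m.png",np.vstack([np.hstack(t[:2]),np.hstack(t[2:])]))
# mats
hsv=cv2.cvtColor(im,cv2.COLOR_BGR2HSV); H,S,V=[hsv[...,i].astype(int) for i in range(3)]
M=dict(blue=(H>100)&(H<125)&(S>150),red=((H<8)|(H>172))&(S>150),white=(S<40)&(V>120),yellow=(H>22)&(H<35)&(S>130),black=(V<60)&(S<80))
for n,(u,v) in dict(blue=(344,178),red=(423,234),white=(259,169),yellow=(278,227),black=(438,173)).items():
    m=np.zeros(im.shape[:2],np.uint8); m[v-28:v+28,u-28:u+28]=M[n][v-28:v+28,u-28:u+28]
    cs,_=cv2.findContours(m,cv2.RETR_EXTERNAL,cv2.CHAIN_APPROX_NONE); c=cv2.convexHull(max(cs,key=cv2.contourArea))
    (a,b),r=cv2.minEnclosingCircle(c); e=cv2.fitEllipse(c); print(n,(a,b),r,e,pix2w(*e[0],.005).round(4))
E
```

```text
Traceback (most recent call last):
cv2.error: OpenCV(4.12.0) /io/opencv/modules/imgproc/src/shapedescr.cpp:361: error: (-201:Incorrect size of input array) There should be at least 5 points to fit the ellipse in function 'fitEllipseNoDirect'
```

View pics/m.png

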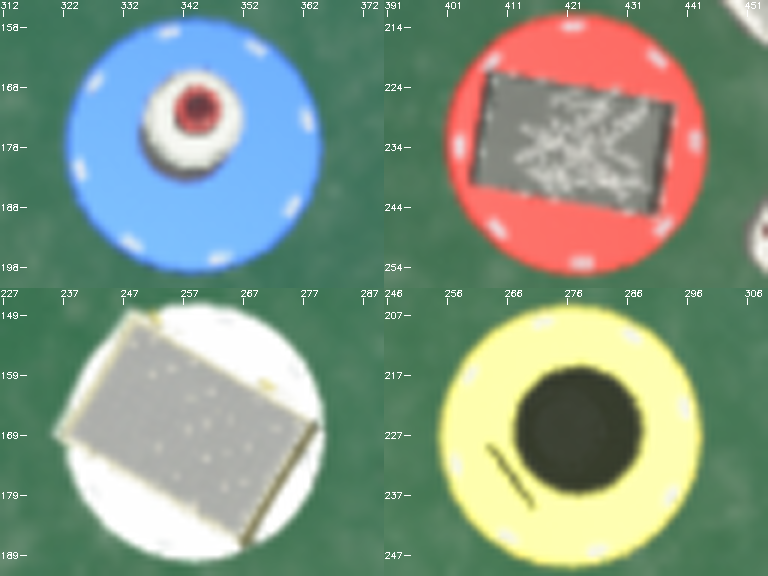

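Only the black holder at (277,228) on yellow fits. Its fin edge shows at (263,233), so its +y points lower-left. The tray, box and bottle outlines are clear too. Plan: tray→black, bottle→red (tilted grasp so the nozzle clears the palm), holder→blue, box→yellow, tray→white.

```bash
cat >> h.py <<'E'
def orient(X,Y):
    X,Y=np.array(X,float),np.array(Y,float); return Ro.from_matrix(np.c_[X,Y,np.cross(X,Y)])
def down(yaw): return orient([0,0,-1],[np.cos(yaw),np.sin(yaw),0])
def tilt(az,phi):  # approach along azimuth az, phi from vertical, camera above
    return orient([np.sin(phi)*np.cos(az),np.sin(phi)*np.sin(az),-np.cos(phi)],[np.sin(az),-np.cos(az),0])
def tcp(p,R,back=.054): return np.array(p)-back*R.as_matrix()[:,0]
E
python3 - <<'E'
from h import *
im=cv2.imread("pics/top0.png")
hsv=cv2.cvtColor(im,cv2.COLOR_BGR2HSV); H,S,V=[hsv[...,i].astype(int) for i in range(3)]
M=dict(blue=(H>98)&(H<125)&(V>180),red=((H<12)|(H>170))&(V>180)&(S>90),white=(S<40)&(V>120),yellow=(H>22)&(H<35)&(V>180)&(S>60),black=V<75)
for n,(u,v) in dict(blue=(344,178),red=(423,234),white=(259,169),yellow=(276,227),black=(438,173)).items():
    m=np.zeros(im.shape[:2],np.uint8); m[v-26:v+26,u-26:u+26]=M[n][v-26:v+26,u-26:u+26]
    cs,_=cv2.findContours(m,cv2.RETR_EXTERNAL,cv2.CHAIN_APPROX_NONE); c=cv2.convexHull(max(cs,key=cv2.contourArea))
    (a,b),r=cv2.minEnclosingCircle(c); print(n,round(a,1),round(b,1),round(r,1),pix2w(a,b,.005).round(4))
W=lambda off,x,y,z: pix2w(off[0]+x/6-.5,off[1]+y/6-.5,z)
for n,p in dict(blue=(343.75,177.6),red=(422.6,233.5),white=(258.9,168.7),yellow=(276.3,227.2)).items(): print('eye',n,pix2w(*p,.005).round(4))
print('bottle',W((312,154),193,118,.09).round(4),W((312,154),200,105,.145).round(4))
print('holder foot',W((246,203),577-384,430-288,.01).round(4))
for n,o,cs,z in(('tray',(391,210),[(104,70),(291,103),(273,214),(85,185)],.021),('box',(227,145),[(130,24),(316,136),(243,258),(57,146)],.041)):
    P=np.array([W(o,*c,z) for c in cs]); l=(P[1]+P[2]-P[0]-P[3])/2; s=(P[3]+P[2]-P[0]-P[1])/2
    print(n,P.mean(0).round(4),np.linalg.norm(l),np.linalg.norm(s),np.degrees(np.arctan2(l[1],l[0])),np.degrees(np.arctan2(s[1],s[0])))
E
```

```text
blue 343.7 177.8 21.3 [0.5811 0.0052 0.005 ]
red 422.6 233.5 21.8 [ 0.4245 -0.2123  0.005 ]
white 258.2 168.5 22.2 [0.6088 0.2458 0.005 ]
yellow 276.7 227.3 21.8 [0.4433 0.1933 0.005 ]
black 423.0 188.0 1.4 [ 0.5513 -0.2163  0.005 ]
eye blue [0.5817 0.0051 0.005 ]
eye red [ 0.4244 -0.2123  0.005 ]
eye white [0.6082 0.2439 0.005 ]
eye yellow [0.4435 0.1944 0.005 ]
bottle [0.5823 0.0115 0.09  ] [0.5798 0.0127 0.145 ]
holder foot [0.4464 0.1901 0.01  ]
tray [ 0.4253 -0.2058  0.021 ] 0.08616695602601007 0.05217210329663288 -99.63707684286257 169.4599553023676
box [0.6047 0.2417 0.041 ] 0.09913858336785072 0.06450470088691793 -121.36117293685496 149.4118294178595
```

```bash
cat >> h.py <<'E'
MAT=dict(blue=(.5814,.0051),red=(.4245,-.2123),white=(.6085,.2445),yellow=(.4434,.1938),black=tuple(pix2w(438.3,173.5,.005)[:2]))
def best(p,yaw):
    c=[]
    for k in(0,np.pi):
        R=down(yaw+k); q=arm.ik(list(p),R.as_quat().tolist())
        if q is not None: c.append((abs(q[6]),R))
    return min(c,key=lambda a:a[0])[1]
def st(m=""): print(m,'t',round(arm.read_time(),1),'tcp',np.round(arm.read_tool_pos(),4),'F',np.round(arm.read_ft_force(),1),'open',round(arm.read_opening(),3))
E
python3 - <<'E'
from h import *
print(MAT['black'])
az=lambda p:np.arctan2(p[1],p[0])
for n,p,y in(('tray',(.4253,-.2058),-10),('traypark',MAT['black'],-10),('traywhite',MAT['white'],-10),('holder',(.4464,.1901),34.5),('holderB',MAT['blue'],34.5),('box',(.6047,.2417),-31),('boxY',MAT['yellow'],-31)):
    for z in(.08,.25):
        for k in (0,180):
            q=arm.ik([*p,z],down(np.radians(y+k)).as_quat().tolist()); print(n,z,k,None if q is None else np.round(q,2))
for n,p in(('bot',(.582,.0118)),('botred',MAT['red'])):
  for z in(.069,.2):
    for phi in (50,55,60):
      for da in (0,-.4,.4):
        R=tilt(az(p)+da,np.radians(phi)); q=arm.ik(tcp([*p,z],R).tolist(),R.as_quat().tolist()); print(n,z,phi,da,None if q is None else np.round(q,2))
E
```

```text
(np.float64(0.5919285284006034), np.float64(-0.2599950737824962))
tray 0.08 0 [ 0.51  0.72 -0.15  2.12  0.33  0.32 -0.09]
tray 0.08 180 [ 0.18  0.75  0.33  2.13 -0.67  0.37 -2.24]
tray 0.25 0 [ 0.63  0.43 -0.32  1.98  0.19  0.76  0.03]
tray 0.25 180 [ 0.05  0.45  0.51  2.   -0.31  0.76 -2.57]
traypark 0.08 0 [ 0.49  0.88 -0.19  1.62  0.23  0.67  0.01]
traypark 0.08 180 [ 0.11  0.93  0.48  1.63 -0.59  0.73 -2.44]
traypark 0.25 0 [ 0.53  0.67 -0.27  1.5   0.2   1.    0.04]
traypark 0.25 180 [ 0.09  0.71  0.53  1.51 -0.39  1.03 -2.6 ]
traywhite 0.08 0 [-0.27  0.89 -0.25  1.59  0.31  0.7  -0.85]
traywhite 0.08 180 [ 0.14  1.19 -1.15  1.57  1.16  1.19  1.69]
traywhite 0.25 0 [-0.12  0.73 -0.55  1.46  0.41  1.07 -0.92]
traywhite 0.25 180 [ 0.13  0.93 -1.15  1.45  0.86  1.31  1.88]
holder 0.08 0 [-0.32  0.74 -0.2   2.09  0.39  0.36 -0.23]
holder 0.08 180 [-0.57  0.74  0.19  2.09 -0.39  0.34 -2.6 ]
holder 0.25 0 [ 0.22  0.63 -1.05  1.94  0.67  0.97 -0.55]
holder 0.25 180 [-1.06  0.59  0.94  1.97 -0.62  0.89 -2.32]
holderB 0.08 0 [ 0.21  0.84 -0.41  1.81  0.55  0.61  0.05]
holderB 0.08 180 [-
[... 1218 characters left out ...]

bot 0.2 55 0 None
bot 0.2 55 -0.4 [ 0.08  0.61 -0.58  2.34  2.12  1.04  2.06]
bot 0.2 55 0.4 [ 0.88  0.83 -1.15  2.33  2.77  0.56  2.67]
bot 0.2 60 0 None
bot 0.2 60 -0.4 [ 0.17  0.71 -0.77  2.38  2.15  1.3   2.06]
bot 0.2 60 0.4 [ 0.89  0.89 -1.15  2.37  2.92  0.67  2.6 ]
botred 0.069 50 0 None
botred 0.069 50 -0.4 None
botred 0.069 50 0.4 None
botred 0.069 55 0 None
botred 0.069 55 -0.4 None
botred 0.069 55 0.4 None
botred 0.069 60 0 None
botred 0.069 60 -0.4 None
botred 0.069 60 0.4 None
botred 0.2 50 0 None
botred 0.2 50 -0.4 None
botred 0.2 50 0.4 None
botred 0.2 55 0 None
botred 0.2 55 -0.4 None
botred 0.2 55 0.4 None
botred 0.2 60 0 None
botred 0.2 60 -0.4 None
botred 0.2 60 0.4 None
```

Run:
```python
from h import *
for n,p in(('bot',(.582,.0118)),('red',MAT['red'])):
  for phi in (45,50):
    for az in range(-180,180,20):
      r=[]
      for z in(.077,.2):
        R=tilt(np.radians(az),np.radians(phi)); q=arm.ik(tcp([*p,z],R).tolist(),R.as_quat().tolist()); r.append(None if q is None else np.round(q,2).tolist())
      if r[0]: print(n,phi,az,*r)
```

```text
bot 45 -180 [0.26, 1.21, -0.77, 1.11, 0.45, 1.81, 1.1] [0.24, 1.06, -0.75, 1.06, 0.35, 1.97, 1.13]
bot 45 -160 [0.18, 1.2, -0.79, 1.15, 0.63, 1.86, 1.31] [0.1, 1.01, -0.58, 1.09, 0.45, 1.96, 1.47]
bot 45 -140 [0.18, 1.23, -0.96, 1.25, 0.9, 1.93, 1.43] [0.11, 1.01, -0.77, 1.2, 0.72, 1.98, 1.61]
bot 45 -120 [0.14, 1.19, -0.96, 1.4, 1.07, 1.88, 1.61] [0.14, 1.02, -0.96, 1.35, 0.96, 1.98, 1.73]
bot 45 -100 [0.19, 1.24, -1.15, 1.59, 1.33, 1.95, 1.71] [0.13, 0.95, -0.96, 1.54, 1.11, 1.85, 1.91]
bot 45 -80 [0.2, 1.2, -1.15, 1.79, 1.49, 1.86, 1.86] [0.21, 0.97, -1.15, 1.74, 1.33, 1.84, 2.02]
bot 45 -60 [-0.99, 1.09, 1.0, 2.03, -0.34, 0.21, -2.71] [0.25, 0.89, -1.15, 1.94, 1.47, 1.65, 2.18]
bot 45 -40 [-0.36, 0.78, -0.01, 2.19, 1.91, 0.72, 1.8] [-1.03, 0.79, 1.08, 2.15, -0.9, 0.06, -1.67]
bot 45 -20 [0.24, 0.91, -0.77, 2.31, 2.19, 1.15, 2.13] [-0.25, 0.47, -0.01, 2.26, 2.13, 0.5, 2.07]
bot 45 0 [0.51, 0.99, -0.96, 2.37, 2.45, 1.07, 2.47] [0.33, 0.51, -0.58, 2.3, 2.45, 0.52, 2.26]
bot 45 20 [0.69, 0.99, -0.96, 2.32, 2.68, 0.71, 2.72] [0.73, 0.64, -0.95, 2.25, 2.53, 0.36, 2.67]
bot 45 40 [0.9, 
[... 4280 characters left out ...]
.1, -2.38]
red 50 40 [1.44, 1.0, -0.86, 2.21, -0.92, 0.23, 0.91] [1.37, 0.64, -0.71, 2.16, -0.94, 0.59, 0.75]
red 50 60 [1.27, 0.95, -0.65, 2.01, -0.56, 0.64, 0.77] [1.29, 0.7, -0.65, 1.97, -0.6, 0.87, 0.65]
red 50 80 [1.16, 0.98, -0.6, 1.83, -0.31, 0.93, 0.75] [1.18, 0.77, -0.63, 1.78, -0.38, 1.14, 0.67]
red 50 100 [1.05, 1.01, -0.59, 1.66, -0.14, 1.19, 0.81] [1.06, 0.83, -0.62, 1.62, -0.22, 1.38, 0.76]
red 50 120 [0.93, 1.05, -0.6, 1.54, 0.03, 1.4, 0.91] [0.95, 0.88, -0.63, 1.5, -0.05, 1.58, 0.87]
red 50 140 [0.82, 1.08, -0.62, 1.47, 0.2, 1.55, 1.03] [0.84, 0.92, -0.66, 1.43, 0.12, 1.74, 1.02]
red 50 160 [0.72, 1.09, -0.64, 1.46, 0.38, 1.65, 1.18] [0.74, 0.93, -0.69, 1.42, 0.3, 1.83, 1.19]
```

```bash
cat >> h.py <<'E'
def shot(n,name): cv2.imwrite(f"pics/{name}.png",snapshot(n))
def guarded(z0,z1,thr=4):
    """lower in 1.5 mm steps from the present pose to z1, stop on contact"""
    f0=arm.read_ft_force()[2]; p=np.array(arm.read_tool_pos()); z=z0
    arm.line_to([p[0],p[1],z0],.08)
    while z>z1:
        z-=.0015; arm.line_to([p[0],p[1],z],.03)
        if arm.read_ft_force()[2]-f0>thr: arm.line_to([p[0],p[1],z+.001],.03); break
    return z
E
python3 - <<'E'
from h import *
p=(.4253,-.2058); R=best([*p,.1],np.radians(-10)); q=R.as_quat().tolist()
arm.move_gripper(.8,40)
arm.movep([*p,.2],q); arm.line_to([*p,.11],.15); shot("wrist","w_tray")
print(guarded(.084,.076)); st("down")
E
```

```text
0.075
down t 4.8 tcp [ 0.4258 -0.2062  0.0749] F [-0.4 -0.2  0.3] open 0.806
```

View pics/w_tray.png

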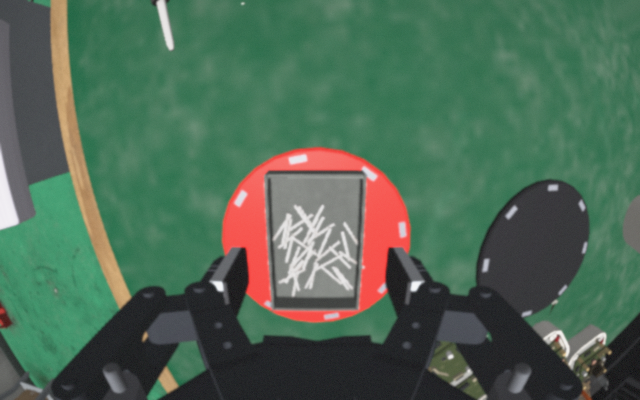

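The tray (columns 267–366) is aligned and centred between the fingers (245–388). I'll grip it and carry it to the black mat.

Run:
```python
from h import *
p=arm.read_tool_pos()
arm.move_gripper(0,40); st("grip")
arm.line_to([p[0],p[1],.078],.05); st()
arm.line_to([p[0],p[1],.16],.12); st("lift")
b=MAT['black']; off=np.array(p[:2])-np.array((.4253,-.2058))
arm.line_to([b[0],b[1],.16],.2)
arm.line_to([b[0],b[1],.082],.12); print(guarded(.080,.074,5)); st("placed")
arm.move_gripper(.8); arm.line_to([b[0],b[1],.2],.2); shot("top","t1"); st()
c=cv2.imread("pics/t1.png")[120:270,180:490]; cv2.imwrite("pics/t1c.png",cv2.resize(c,None,fx=2.5,fy=2.5,interpolation=cv2.INTER_CUBIC))
```

```text
grip t 5.1 tcp [ 0.4258 -0.2062  0.0752] F [-0.6 -0.   3.8] open 0.633
 t 5.4 tcp [ 0.4259 -0.2063  0.078 ] F [ 0.5 -0.3 -1.4] open 0.633
lift t 6.2 tcp [ 0.4254 -0.2061  0.1595] F [ 0.1 -0.4 -1.1] open 0.634
0.074
placed t 9.5 tcp [ 0.5926 -0.2602  0.0753] F [-0.9 -1.3  2.6] open 0.636
 t 10.6 tcp [ 0.5908 -0.2597  0.1982] F [0.3 0.7 0.4] open 0.797
```

View pics/t1c.png

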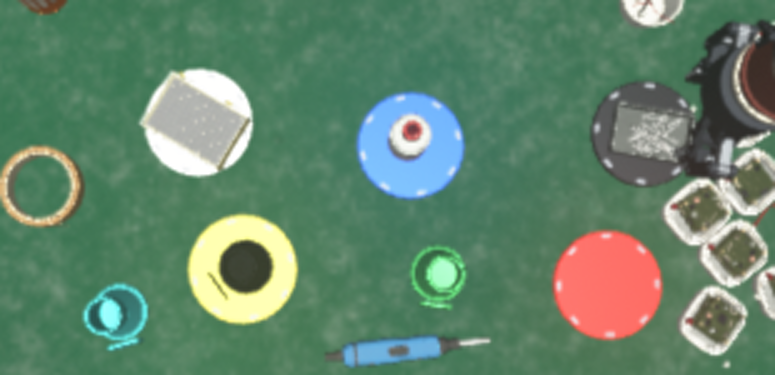

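The tray sits on black (650,133 in the crop) and red is empty. Next is the bottle, gripped on a 45° tilt.

Run:
```python
from h import *
p=np.array([.582,.0118,.077]); R=tilt(np.radians(110),np.radians(45)); q=R.as_quat().tolist()
arm.move_gripper(.75,40)
c=tcp(p,R,.164); arm.movep((c+[0,0,.06]).tolist(),q); arm.line_to(c.tolist(),.15)
arm.line_to(tcp(p,R,.10).tolist(),.12); shot("wrist","w_bot"); st()
```

```text
t 13.0 tcp [ 0.6071 -0.0554  0.1486] F [ 0.9 -0.2 -0.7] open 0.754
```

View pics/w_bot.png

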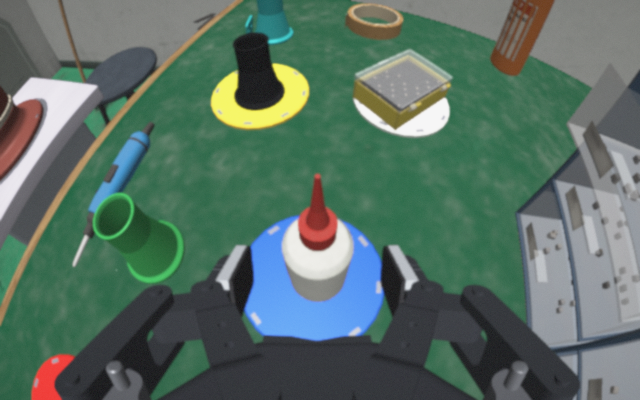

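The bottle (column 317) lies centred between the fingers (245–390). I'll grip it.

Run:
```python
from h import *
p=np.array([.582,.0118,.077]); R=tilt(np.radians(110),np.radians(45))
arm.line_to(tcp(p,R).tolist(),.08); st("in")
arm.move_gripper(0,40); st("grip")
a=np.array(arm.read_tool_pos()); a0=a.copy()
arm.line_to((a0+[0,0,.02]).tolist(),.06); shot("wrist","w_bot2"); st("lift")
```

```text
in t 13.7 tcp [ 0.5955 -0.0244  0.1153] F [-0.7 -0.6  0. ] open 0.751
grip t 14.0 tcp [ 0.5956 -0.0244  0.1158] F [ 0.5 -0.5  2.2] open 0.486
lift t 14.6 tcp [ 0.5954 -0.0245  0.1357] F [ 0.2  0.1 -0.9] open 0.485
```

View pics/w_bot2.png

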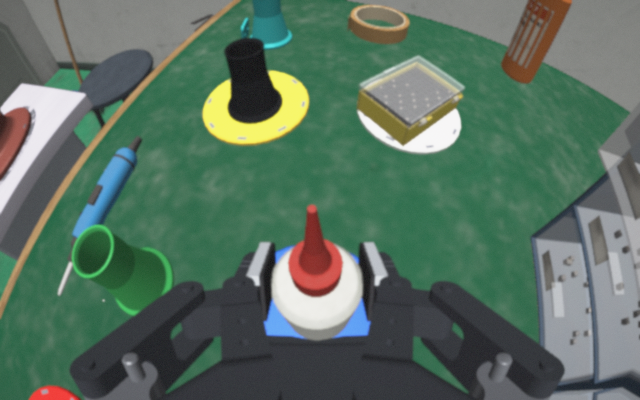

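The bottle is held upright, and the nozzle clears the palm. I'll carry it to red, with the gripper turned so it comes in from the free far side.

Run:
```python
from h import *
a=np.array(arm.read_tool_pos()); R1=tilt(np.radians(110),np.radians(45)); R2=tilt(np.radians(160),np.radians(45))
arm.line_to((a+[0,0,.09]).tolist(),.15)
t=np.array([*MAT['red'],.0775])
up=tcp(t+[0,0,.11],R2)
arm.line_to(up.tolist(),.15,R2.as_quat().tolist()); st("over")
arm.line_to(tcp(t+[0,0,.006],R2).tolist(),.12)
f0=arm.read_ft_force()[2]
for k in range(8):
    arm.line_to(tcp(t+[0,0,.005-.001*k],R2).tolist(),.03)
    if arm.read_ft_force()[2]-f0>3: break
st(f"down {k}"); arm.pause(.3)
arm.move_gripper(.75); st('open'); arm.pause(.3)
arm.line_to(tcp(t,R2,.15).tolist(),.1); shot("wrist","w_bot3")
arm.line_to((tcp(t,R2,.15)+[0,0,.08]).tolist(),.2); st()
```

```text
over t 17.1 tcp [ 0.4606 -0.2249  0.2257] F [ 0.1  0.5 -1.7] open 0.488
down 6 t 19.9 tcp [ 0.4605 -0.2253  0.1156] F [ 0.7 -0.2  4.9] open 0.492
open t 20.5 tcp [ 0.4602 -0.2254  0.1143] F [-0.2 -0.1 -0.3] open 0.748
 t 22.5 tcp [ 0.5239 -0.2487  0.263 ] F [ 0.1 -0.8 -0.9] open 0.75
```

View pics/w_bot3.png

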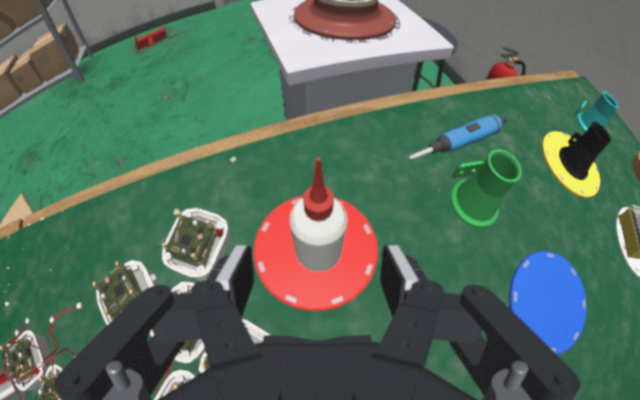

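The bottle stands upright and roughly centred on red, at (318,250) against the mat's (316,250). The holder is next.

Run:
```python
from h import *
shot("top","t2")
p=(.4464,.1901); R=down(np.radians(34.5)); q=R.as_quat().tolist()
arm.movep([.52,0,.3],q); arm.movep([*p,.24],q); arm.move_gripper(.85,40); arm.line_to([*p,.175],.12)
shot("wrist","w_hol"); st()
a=cv2.imread("pics/w_hol.png"); b=cv2.resize(cv2.imread("pics/t2.png")[205:262,390:455],(456,400),interpolation=cv2.INTER_CUBIC)
cv2.imwrite("pics/j.png",cv2.resize(np.hstack([a[:,150:490],b]),None,fx=1,fy=1))
```

```text
t 25.4 tcp [0.4468 0.1905 0.1757] F [-0.1 -0.6 -0.3] open 0.847
```

View pics/j.png

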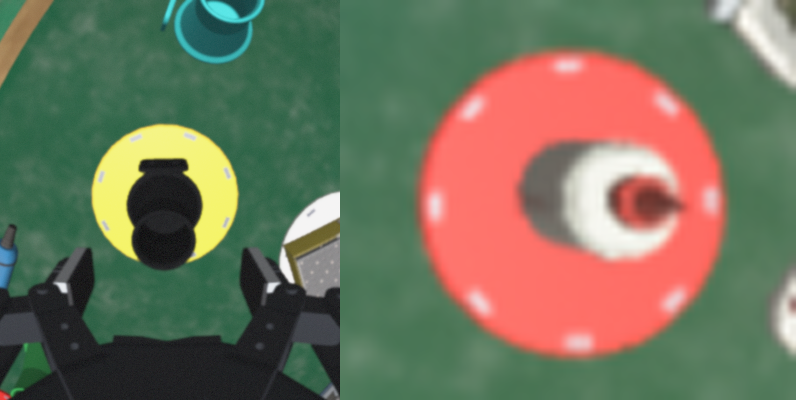

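Run:
```python
from h import *
print(pix2w(429.4,233.0,.088))
c=camera_info("wrist"); T=c["T_tool_cam"]; R=down(np.radians(34.5)).as_matrix(); o=np.array(arm.read_tool_pos())
for px,z in (((314,241),.08),((314,205),.01)):
    d=np.array([px[0]-c["cx"],px[1]-c["cy"]]); r=np.hypot(*d); th=r/c["fx"]; ray=np.array([*(d/r*np.sin(th)),np.cos(th)])
    w=R@T[:3,:3]@ray; s=R@T[:3,3]+o; print((s+w*(z-s[2])/w[2]).round(4))
```

```text
[ 0.42769251 -0.2058884   0.088     ]
[0.4464 0.1902 0.08  ]
[0.4453 0.1908 0.01  ]
```

Both views agree on the holder's axis at (0.446, 0.190), and the bottle is within a few mm of red's centre. Now grasp the holder.

Run:
```python
from h import *
p=(.4464,.1902); b=MAT['blue']
arm.line_to([*p,.122],.1); st("in"); arm.move_gripper(0,40); st("grip")
z=arm.read_tool_pos()[2]
arm.line_to([*p,z+.01],.05); st("lift"); arm.line_to([*p,z+.1],.15)
arm.line_to([*b,z+.1],.2); arm.line_to([*b,z+.006],.12)
print(z,guarded(z+.004,z-.004,3)); st("down"); arm.pause(.2)
arm.move_gripper(.85); arm.line_to([*b,.23],.15); st()
shot("wrist","w_hol2")
# box hover
p=(.6047,.2417); R=down(np.radians(-31)); arm.move_gripper(1.0); arm.movep([*p,.24],R.as_quat().tolist()); arm.line_to([*p,.14],.12)
shot("wrist","w_box"); shot("top","t3"); st()
cv2.imwrite("pics/j2.png",np.hstack([cv2.imread("pics/w_hol2.png")[:,150:490],cv2.imread("pics/w_box.png")[:,120:520]]))
```

```text
in t 26.1 tcp [0.4466 0.1905 0.1224] F [ 0.1 -0.   0.2] open 0.85
grip t 26.5 tcp [0.4465 0.1902 0.1226] F [-1.4 -0.9  5.3] open 0.434
lift t 26.8 tcp [0.4466 0.1902 0.1328] F [-0.5  0.8 -1. ] open 0.43
0.12258962483974345 0.12208962483974345
down t 31.1 tcp [0.5818 0.0054 0.1228] F [ 0.2 -0.  -0.1] open 0.428
 t 32.6 tcp [0.5808 0.0048 0.2291] F [-1.  -0.7 -0.2] open 0.854
 t 35.1 tcp [0.6053 0.242  0.1412] F [ 0.3  0.8 -0.4] open 0.999
```

View pics/j2.png

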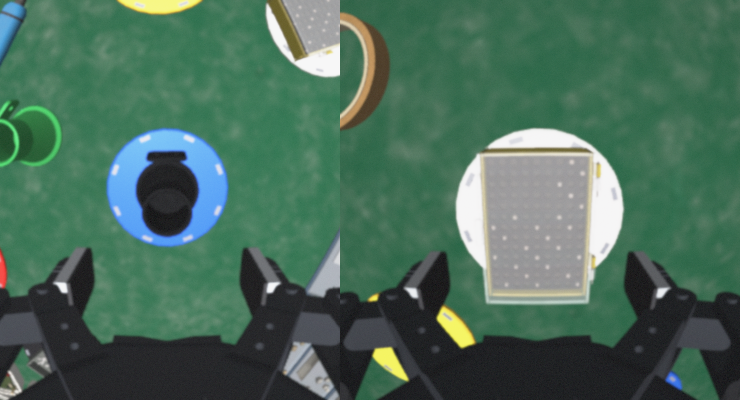

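The holder is upright at the middle of blue. The box (481–592) is centred between the fingers (448–628), so I'll grasp it now.

Run:
```python
from h import *
p=(.6047,.2417); b=MAT['yellow']
print(guarded(.092,.084,3)); st("in"); arm.move_gripper(0,50); st("grip")
z=arm.read_tool_pos()[2]
arm.line_to([*p,z+.01],.05); st("lift"); arm.line_to([*p,z+.1],.15)
arm.line_to([*b,z+.1],.2); arm.line_to([*b,z+.006],.12)
print(z,guarded(z+.004,z-.004,3)); st("down"); arm.pause(.2)
arm.move_gripper(1.0); arm.line_to([*b,.22],.15); st()
shot("wrist","w_box2")
# tray hover
p=MAT['black']; R=best([*p,.1],np.radians(-10)); arm.movep([.52,-.05,.28],R.as_quat().tolist()); arm.move_gripper(.8,40); arm.movep([*p,.2],R.as_quat().tolist()); arm.line_to([*p,.11],.12)
shot("wrist","w_tr2"); st()
cv2.imwrite("pics/j3.png",np.hstack([cv2.imread("pics/w_box2.png")[:,120:520],cv2.imread("pics/w_tr2.png")[:,120:520]]))
```

```text
0.08299999999999999
in t 37.4 tcp [0.6052 0.242  0.0829] F [-0.7 -0.1 -0.2] open 1.0
grip t 37.7 tcp [0.6055 0.2421 0.0833] F [0.3 0.2 2.6] open 0.788
lift t 38.1 tcp [0.6047 0.2417 0.0936] F [-0.4 -0.8 -2.4] open 0.786
0.0833400862811736 0.0828400862811736
down t 42.0 tcp [0.4438 0.194  0.0836] F [ 0.1 -0.2 -1.9] open 0.787
 t 43.6 tcp [0.4429 0.1935 0.2193] F [ 0.   0.1 -1.3] open 0.998
 t 46.8 tcp [ 0.5927 -0.26    0.1111] F [-0.   0.6 -0.1] open 0.8
```

View pics/j3.png

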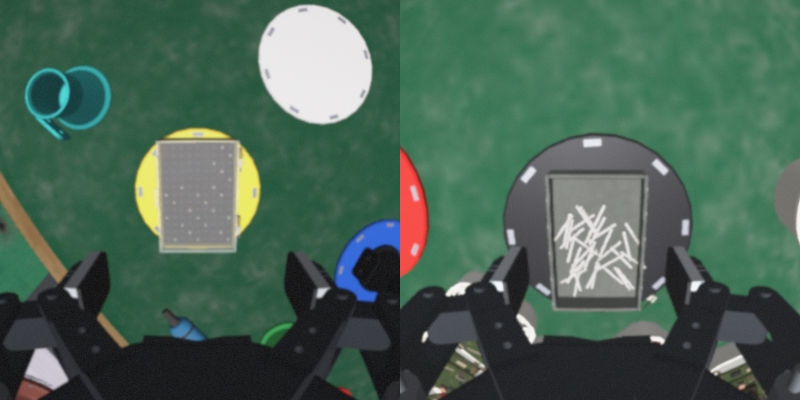

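```bash
cat >> h.py <<'E'
def wray(px,z,R,o):
    c=camera_info("wrist"); T=c["T_tool_cam"]; M=R.as_matrix()
    d=np.array([px[0]-c["cx"],px[1]-c["cy"]]); r=np.hypot(*d); th=r/c["fx"]; ray=np.array([*(d/r*np.sin(th)),np.cos(th)])
    w=M@T[:3,:3]@ray; s=M@T[:3,3]+o; return s+w*(z-s[2])/w[2]
E
python3 - <<'E'
from h import *
R=Ro.from_quat(arm.read_eef_rot()); o=np.array(arm.read_tool_pos()); print(o)
P=np.array([wray((u-280,v),.021,R,o) for u,v in((547,174),(648,174),(642,309),(552,309))])
print('tray',P.mean(0),np.linalg.norm(P[0]-P[3]),np.linalg.norm(P[1]-P[2]),np.linalg.norm(P[0]-P[1]))
Q=np.array([wray((u-280,v),.005,R,o) for u,v in((597,134),(503,222),(692,222))]); 
# circle through 3 points
A=2*(Q[1:,:2]-Q[0,:2]); print('mat',np.linalg.solve(A,(Q[1:,:2]**2).sum(1)-(Q[0,:2]**2).sum()),MAT['black'])
# box on yellow from w_box2
R=down(np.radians(-31)); o=np.array([.4429,.1935,.2193])
P=np.array([wray((u+120,v),.041,R,o) for u,v in((157,141),(238,141),(236,249),(160,249))]); print('box',P.mean(0),np.linalg.norm(P[0]-P[3]))
Q=np.array([wray((u+120,v),.005,R,o) for u,v in((197,128),(135,192),(260,192))]); A=2*(Q[1:,:2]-Q[0,:2]); print('mat',np.linalg.solve(A,(Q[1:,:2]**2).sum(1)-(Q[0,:2]**2).sum()),MAT['yellow'])
E
```

```text
[ 0.5926871  -0.26004711  0.11114851]
tray [ 0.59373468 -0.26162585  0.021     ] 0.0845089338809081 0.08460739498762407 0.053081635351821935
mat [ 0.59460977 -0.25837396] (np.float64(0.5919285284006034), np.float64(-0.2599950737824962))
box [0.44681416 0.19666777 0.041     ] 0.09344932551466334
mat [0.4446528  0.19325799] (0.4434, 0.1938)
```

All are within 4 mm. Last move: tray→white, lifted high enough to clear the holder.

Run:
```python
from h import *
p=MAT['black']; b=MAT['white']
print(guarded(.084,.076)); arm.move_gripper(0,40); st("grip")
z=arm.read_tool_pos()[2]
arm.line_to([*p,z+.02],.08); st("lift"); arm.line_to([*p,z+.15],.15)
arm.line_to([*b,z+.15],.2); arm.line_to([*b,z+.006],.12)
print(z,guarded(z+.004,z-.003,4)); st("down"); arm.pause(.2)
arm.move_gripper(.8); arm.line_to([*b,.2],.15); shot("wrist","w_tr3"); st()
arm.movep([.45,-.05,.38],arm.read_eef_rot()); arm.move_j([1.159,0.615,-0.013,1.423,0.008,1.103,-0.04]); st()
shot("top","t4"); shot("scene","s4")
c=cv2.resize(cv2.imread("pics/t4.png")[125:275,180:490],(800,387),interpolation=cv2.INTER_CUBIC)
cv2.imwrite("pics/j4.png",c); 
cv2.imwrite("pics/j5.png",np.hstack([cv2.imread("pics/w_tr3.png")[:,120:520],cv2.resize(cv2.imread("pics/s4.png")[140:290,150:460],(400,194))[:,:].repeat(1,0) if 0 else cv2.copyMakeBorder(cv2.resize(cv2.imread("pics/s4.png")[140:290,150:460],(400,194)),0,206,0,0,0)]))
```

```text
0.075
grip t 49.1 tcp [ 0.593  -0.2601  0.0753] F [-0.5 -0.1  1.5] open 0.635
lift t 49.5 tcp [ 0.5923 -0.2602  0.0962] F [-0.7  0.  -1. ] open 0.632
0.07528798255610997 0.07478798255610997
down t 55.8 tcp [0.6089 0.2447 0.0755] F [0.3 0.7 0.5] open 0.635
 t 57.3 tcp [0.6078 0.244  0.1986] F [ 0.3 -0.2 -0.3] open 0.801
 t 60.8 tcp [ 0.2467 -0.6014  0.3044] F [ 0.   0.2 -0.2] open 0.798
```

View pics/j4.png

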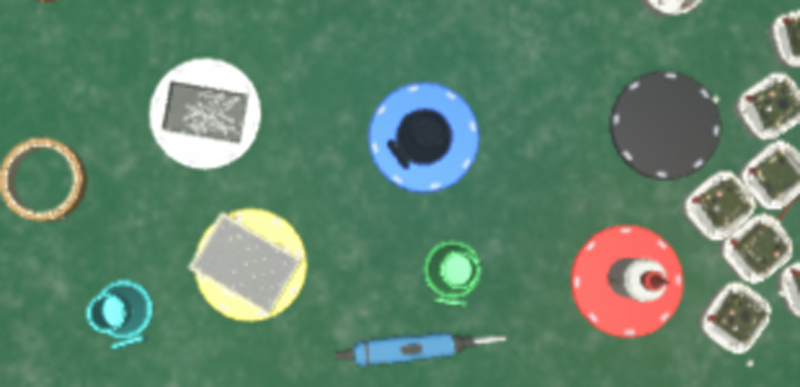

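View pics/j5.png

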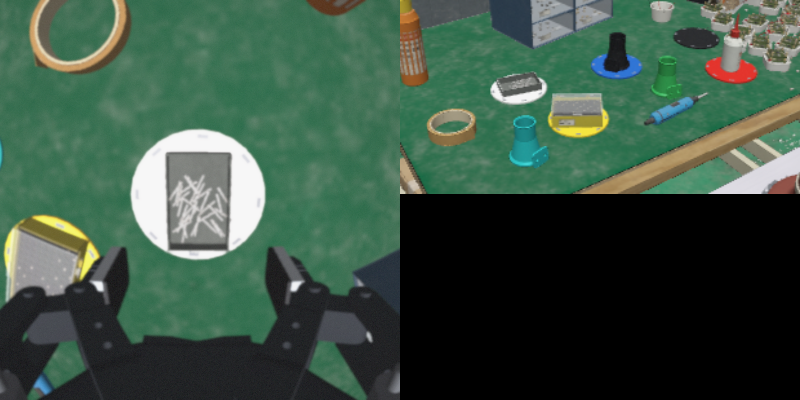

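The final pictures show every object upright and near the middle of its own mat. The tray is at (205,112) and white at (205,113). The holder is at (424,137) with blue at the same point. The box is within about 1–3 mm after parallax, and the bottle's base edge is 22 mm left of red's centre, as it should be. The tape and look-alikes look unmoved.

```bash
python3 -c "
from station import *
ticket.finish_job()"
```

```text
the job is handed in; nothing more can be done
```

The four things are on their own mats and the job is handed in at about 61 s. I parked the tray on black, then moved bottle→red (45° tilted grasp, so the nozzle cleared the palm), holder→blue, box→yellow and tray→white.

- **Final check:** the last top, wrist and scene pictures show all four upright and within about 1–4 mm of their mat centres. The tape and the look-alikes look unmoved, and the arm is back at its start pose, clear of everything.
- **Forces:** the highest wrist force I read was about 5 N.
- **Disagreement on the bottle:** its shoulder outline in the top view suggested an offset of up to about 7 mm, while its base edge suggested about 1 mm. I put this down to the rounded shoulder, because the wrist view showed it centred. Both are within the centimetre.

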